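# Pack the ring-repair tin for the night

## Robot

A 7-joint arm with a two-finger parallel gripper is mounted at the origin on the work surface. World frame = base frame: x ahead of the robot, y to its left, z up, the work surface at z = 0. Lengths are in m, angles in rad, forces in N, time in s.
With the tool pointing down it reaches from about 0.425 to 0.925 m from the base axis. Payload 6.8 kg.
Tool frame: the origin (TCP) lies on the front face of the gripper's body, between the roots of the fingers; the fingertips stand 73 mm ahead of it and the grasp point (between the pads) lies 54 mm ahead of it; z points along the fingers, y is the line along which they close (so a half turn about z gives the same grasp; the last joint's range is limited). The gripper opens to 85 mm and grips with 20 to 120 N. Pads are 22 mm wide; open, the fingers measure 114 mm over their backs; the gripper's body (76 mm by 85 mm) begins 54 mm behind the grasp point. The pads swing forward as they close: fully open they stand 13 mm farther back than shut.
Start: joints at [-1.317, 0.477, 0.022, 1.555, -0.011, 1.109, -0.083], TCP at [0.239, 0.631, 0.304] pointing down, gripper open.
Joint ranges: [-2.96, 2.96], [-0.34, 2.1], [-1.41, 1.46], [0.24, 2.44], [-1.37, 4.51], [0.17, 1.92], [-2.96, 2.96]. Speed limits (rad/s): [2.39, 2.39, 3.14, 3.14, 3.14, 3.14, 3.14].

## Interface

Orientations are given as a unit quaternion [w, x, y, z].
In Python, from station import bot, optics gives the robot as it stands.
- The arm moves only by the tool drive_tool, never from a script. Its argument "deltas" is a list of rows, each an object with "gripper": the closure in counts, from 0 (fully open) to 255 (shut); "offset": the shift along the tool's x, y, z in units of 1000 mm (1.0 is 1000 mm), a list of three; "angular": the turn, a rotation vector about the tool's x, y, z in units of 45 degrees (1.0 is 45 degrees), a list of three. In form: [{"gripper": gripper, "offset": [dx, dy, dz], "angular": [rx, ry, rz]}, ...]. A call has 1 to 5 rows; each row is the pose to reach, as a shift and turn from the pose commanded when the call began, along the tool's axes at that moment; what a row does not reach only later rows make up. A row lasts 1/10 s, in which the tool goes at most 50 mm and 8.59 degrees, less where a joint would pass 70% of its speed; a pose out of reach is approached as far as the arm can. A call with a number of a shift or a turn outside -1 to 1 is refused whole. A call with a gripper value outside its range is refused whole. The fingers move at their own pace and stop on an object; "grip_force" is the grip in N (left out, the last holds). Time passes only in rows, so rows that repeat a pose let the fingers close. It gives the time, the measured TCP pose, the force, the opening and the grip force at its end, in the units of the state.
- bot.get_obs(): the state, without advancing time (a new reading comes with each control period).
- optics.read_camera(name): name is "scene" or "top" or "wrist"; returns the picture (400x640x3 uint8, blue, green, red); there is no depth.
- optics.camera_model(name): a dict with "fx", "fy", "cx", "cy" (pixels), "cam_to_world" (4x4, takes a point from camera to world coordinates). Camera axes: x right, y up, looking along -z (the intrinsics and any distortion apply to the point x, -y, -z); pixel columns grow to the right and rows downward; lengths in m; the calibration is good to about 2 mm. The wrist camera is an equidistant fisheye: a pixel r from the principal point sees the ray r / f radians off the axis. A picture is of the moment at which its call begins: read the wrist's pose just before it. camera_model takes no time and is no camera call; for the wrist camera it gives the pose at the moment of the call.
- bot.hand_in(): hands the job in; it is judged then, once.
The state is a dict: "t": time; "q": joint angles; "joint_vel": joint speeds; "joint_torque": joint torques, N m; "eef_pos": TCP position; "tool_rot": TCP orientation; "contact_force": force on the tool from outside, world axes, zero at the start; "torque": the same for the moment, N m; "gripper_width": opening from 0.0 (shut) to 1.0 (fully open); "grasp_force": force on a finger pad.
Only numpy, scipy, OpenCV 4.12 (cv2) and the standard library are available. Lean on these libraries where they do the work, as an engineer would, in place of code of your own. Each camera call takes 0.05 s, during which the arm holds its last target. There are 200 camera calls.

## Task

Pack the ring-repair kit into its black tin for the night: lay the tapered wooden ring mandrel lengthwise in the undivided tray, the brass brush, bristles up, in the long bay and the Claddagh ring flat in the short bay of the two-bay tray, and the plain steel bench block flat in the free bay next to the bar of polishing compound. Set each one down on its tray floor rather than dropping it, and leave the look-alikes, the straight buff stick, the hollowed doming block and the big plain napkin ring, where they lie.

Things in the scene. Friction and masses are not known exactly. Their poses are not given: they have to be found in the camera images.
- mandrel: Boxwood ring mandrel, loose, 55 g, 178 mm long, on its side: round taper with turned lines, 22 mm thick by the handle (x = -50 mm) to 12 mm at the tip (x = +90); eight-sided handle, 26 mm across flats, x = -50 to -88. Origin: on its axis at mid-length, 10.5 mm above its support; x to the tip, z up. Balances at x = -23, 20 mm thick there. At first x points away from the robot within 0.2 rad.
- brush: Brass polishing brush, loose, 35 g, on its back, bristles up: straight beech back 120 mm long, 13 to 14 mm wide, 9 mm thick; rigid block of brass bristle 46 x 11 mm (x = +12 to +58 mm) rising to 22 mm. Origin: underside at mid-length; x to the bristle end, z up. Balances at about x = +12. At first x points away from the robot within 0.2 rad.
- bench_block: Plain smooth steel bench block, loose, 50 x 50 x 19 mm, 0.37 kg, flat top without hollows. Origin: centre of its underside, x and y along its sides, z up.
- claddagh_ring: Tarnished pewter Claddagh finger ring, loose, 18 g, lying flat: band 26 mm across outside, 20 mm inside, 7 mm high, with a raised head (heart and crown) on one side, standing 3 mm out from the band and 12 mm high. Origin: centre of the band at its underside, x towards the head, z up. Grip it by the outside (along y 26 mm wide).
- buff_stick: LOOK-ALIKE, leave it: straight buff stick of the mandrel's wood, loose, no taper, no handle, partly wrapped in grey paper, 180 x 24 x 14 mm with rounded edges. Origin: centre of its underside, x along it, z up.
- doming_block: LOOK-ALIKE, leave it: steel doming block of the bench block's size, loose, 50 x 50 x 19 mm, but with four round hollows of different sizes in its top. Origin: centre of its underside, x and y along its sides, z up.
- napkin_ring: LOOK-ALIKE, leave it: plain pewter napkin ring, loose, a smooth short tube 44 mm across and 24 mm high without a head. Origin: centre of its underside, z up.
- tray_plain: Undivided sheet-metal tray, one of three side by side, in any order, in a black tin; place of the mandrel, which may point either way. Fixed. Outside 208 x 70 x 14 mm, inside 204 x 66 mm; floor 4 mm, rim 16 mm above the bench (tin rim 21). Origin: centre of underside, 2 mm above the bench; x lengthwise, z up.
- tray_split: Two-bay metal tray in the black tin. Cross wall of rim height at x = +38 to +41 mm. Long bay (x = -102 to +38, centre -32) for the brush, either way round; short bay (x = +41 to +102, centre +71.5) for the ring. Fixed. Outside 208 x 70 x 14 mm, inside 204 x 66 mm; floor 4 mm, rim 16 mm above the bench (tin rim 21). Origin: centre of underside, 2 mm above the bench; x lengthwise, z up.
- tray_bar: Metal tray in the black tin. Cross wall of rim height at x = +20 to +23 mm; beyond it a fixed red bar of compound, 28 mm above the bench. Free bay (x = -102 to +20, centre -41) for the block: finger room along x, not y. Fixed. Outside 208 x 70 x 14 mm, inside 204 x 66 mm; floor 4 mm, rim 16 mm above the bench (tin rim 21). Origin: centre of underside, 2 mm above the bench; x lengthwise, z up.

How it is judged:
At the end, for the whole second after the job is handed in: All four lie at rest, released, on the floors of their own bays: mandrel along its tray (to 0.35 rad, centred to 16 mm lengthwise, 26 mm sideways), brush level with bristles up, ring and block flat, each inside its bay; buff stick, doming block and napkin ring within 25 mm of where they started (x of mandrel in the frame of tray_plain between -0.016 and 0.016 m and y of mandrel in the frame of tray_plain between -0.026 and 0.026 m and z of mandrel in the frame of tray_plain between 0.004 and 0.0175 m and angle between the x axis of mandrel and the x axis of tray_plain, either way round below 0.35 rad and x of brush in the frame of tray_split between -0.06 and -0.004 m and y of brush in the frame of tray_split between -0.03 and 0.03 m and z of brush in the frame of tray_split between -0.002 and 0.007 m and angle between brush's own z axis and vertical below 0.07 rad and x of claddagh_ring in the frame of tray_split between 0.05 and 0.093 m and y of claddagh_ring in the frame of tray_split between -0.025 and 0.025 m and z of claddagh_ring in the frame of tray_split between -0.002 and 0.007 m and angle between claddagh_ring's own z axis and vertical below 0.2 rad and x of bench_block in the frame of tray_bar between -0.08 and -0.002 m and y of bench_block in the frame of tray_bar between -0.012 and 0.012 m and z of bench_block in the frame of tray_bar between -0.002 and 0.006 m and angle between bench_block's own z axis and vertical below 0.06 rad and linear speed of each of mandrel, brush, bench_block, claddagh_ring below 0.02 m/s and distance of each of buff_stick, doming_block, napkin_ring from where it was at the start of the episode below 0.025 m); the robot touches nothing.
It fails at once if one of the four things is let go while its underside is more than about 55 mm above the bench (dropped) ((height (world z) of mandrel above 0.066 m and contact force between mandrel and the fingers below 0.001 N) or (height (world z) of brush above 0.056 m and contact force between brush and the fingers below 0.001 N) or (height (world z) of bench_block above 0.056 m and contact force between bench_block and the fingers below 0.001 N) or (height (world z) of claddagh_ring above 0.056 m and contact force between claddagh_ring and the fingers below 0.001 N)).
It fails at once if the buff stick, doming block or napkin ring is moved more than 25 mm (distance of any of buff_stick, doming_block, napkin_ring from where it was at the start of the episode above 0.025 m).
It also fails if it takes over 99 s, if anything falls off the work surface, if the arm or the gripper's body presses on something with over 40 N, if the wrist force passes 120 N, or if a joint passes its speed limit or range.

## Working session

There is one attempt and no reset: what is moved stays moved. The work goes in short steps, Python scripts to look and compute and a tool call to move; the robot and the scene stay as the last step left them, time stands still between calls to the robot, and variables do not carry over. Pictures are saved under pics/ and viewed, at most 14 in all, crops included, and the job is handed in when it is done.

Besides the shell and the picture viewer there is one more tool, called after "Request:" as name([rows], argument=value, ...), one row to a line, values as JSON. drive_tool: Moves the arm, as the interface text tells. Its arguments: {"type":"object","properties":{"deltas":{"type":"array"},"grip_force":{"type":"number"}},"required":["deltas"]}

```bash
mkdir -p pics; ls
python3 - <<'E'
from station import bot, optics
import cv2
o=bot.get_obs()
print(o)
for n in("top","scene"):
    cv2.imwrite(f"pics/{n}0.png",optics.read_camera(n)); m=optics.camera_model(n); print(n,m)
E
```

```text
pics
{'t': 0.0, 'q': array([-1.31711492,  0.47779791,  0.02233539,  1.55648807, -0.01150111,
        1.1092925 , -0.08309475]), 'joint_vel': array([ 0.00212999, -0.00015771,  0.00057267,  0.001134  ,  0.00025303,
        0.00241613,  0.00110536]), 'joint_torque': array([ 2.22968829e-04, -5.96453261e+01,  1.60793591e+00, -2.81185716e+01,
        1.24165855e-02,  9.54501535e-03, -8.20110614e-06]), 'eef_pos': array([0.23874532, 0.63085956, 0.30291152]), 'tool_rot': array([-9.99519063e-05,  1.79891066e-01,  9.83686099e-01, -9.23466765e-04]), 'contact_force': array([0.00143743, 0.41478217, 0.38897966]), 'torque': array([-0.004706  ,  0.055018  ,  0.00367877]), 'grasp_force': 0.0, 'gripper_width': 0.9972997452440765}
top {'fx': 415.8866908459548, 'fy': 415.8866908459548, 'cx': 327.46299322321056, 'cy': 197.99692791322934, 'cam_to_world': array([[ 0.01401843,  0.98389714, -0.17818503,  0.35440425],
       [-0.9998924 ,  0.01456384,  0.00175325,  0.04914948],
       [ 0.00432008,  0.17814128,  0.98399544,  1.03494931],
       [ 0.        ,  0.        ,  0.        ,  1.        ]])}
scene {'fx': 366.1856864205459, 'fy': 366.1856864205459, 'cx': 320.3413107294504, 'cy': 198.03360113280084, 'cam_to_world': array([[-0.89899176, -0.2664793 ,  0.34756668,  0.86744005],
       [ 0.43789536, -0.53269596,  0.72421175,  0.6851054 ],
       [-0.00784007,  0.80325824,  0.59557933,  0.58570072],
       [ 0.        ,  0.        ,  0.        ,  1.        ]])}
```

View pics/top0.png

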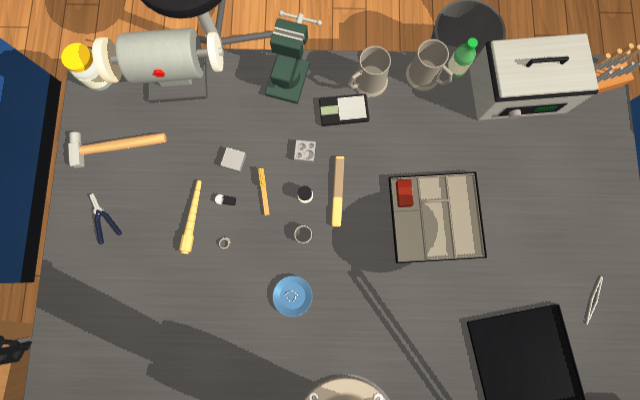

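View pics/scene0.png

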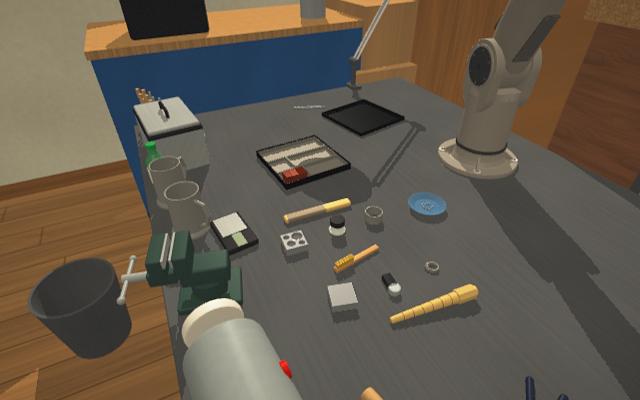

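The top view shows the mandrel at (190,217) and the steel block at (233,158). The doming block is at (305,150), the brush at (264,190), the ring at (223,243), the buff stick at (338,190) and the napkin ring at (303,234). The tin is at (437,217), with the bar tray on the left. Next I'll zoom in.

```bash
cat > h.py <<'E'
import numpy as np, cv2
from station import bot, optics
def ray(n,px,m=None):
    m=m or optics.camera_model(n); px=np.atleast_2d(px).astype(float)
    a=(px-[m["cx"],m["cy"]])/[m["fx"],m["fy"]]
    if n=="wrist":
        r=np.linalg.norm(a,axis=1,keepdims=True); s=np.where(r>1e-9,np.sin(r)/np.maximum(r,1e-9),1)
        d=np.c_[a[:,0]*s[:,0],-a[:,1]*s[:,0],-np.cos(r[:,0])]
    else: d=np.c_[a[:,0],-a[:,1],-np.ones(len(a))]
    T=m["cam_to_world"]; return T[:3,3],d@T[:3,:3].T
def onz(n,px,z,m=None):
    o,d=ray(n,px,m); return o+d*((z-o[2])/d[:,2])[:,None]
E
python3 - <<'E'
import cv2
im=cv2.imread("pics/top0.png")
a=cv2.resize(im[130:270,170:350],None,fx=4.4,fy=4.2,interpolation=cv2.INTER_CUBIC); a=cv2.resize(im[130:265,170:350],(800,600),interpolation=cv2.INTER_CUBIC)
cv2.imwrite("pics/cropA.png",a)
cv2.imwrite("pics/cropB.png",cv2.resize(im[160:275,375:500],(652,600),interpolation=cv2.INTER_CUBIC))
E
```

```text
(no output)
```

View pics/cropA.png

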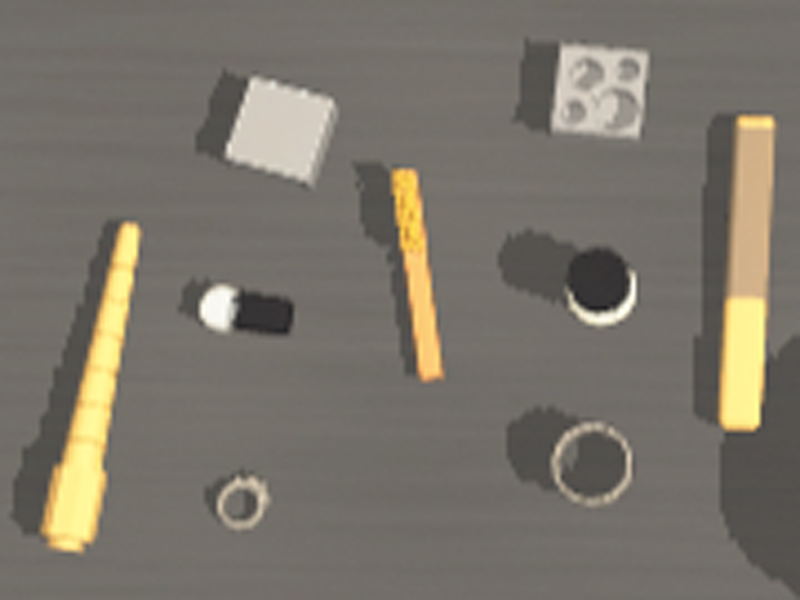

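View pics/cropB.png

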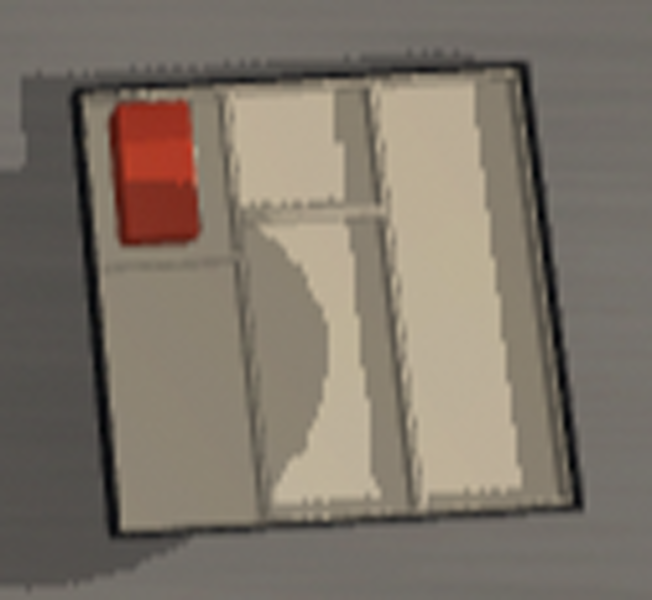

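Crop A shows the mandrel tip at (128,225) and its butt at (65,545). The block top is centred near (279,128). The brush runs from (405,170) to (430,380), and the ring is at (242,503) with its head to the upper right. In crop B the bar tray is left, the split tray is in the middle with its short bay far, and the plain tray is right.

```bash
cat > loc.py <<'E'
from h import *
m=optics.camera_model("top")
A=lambda p:(np.array(p,float)/4.4444)+[170,130]-.39*0
B=lambda p:(np.array(p,float)/5.217)+[375,160]
p=lambda q,z:onz("top",q,z,m)[:,:2]
np.set_printoptions(precision=4,suppress=True)
def seg(name,a,b,za,zb):
    P=p(A(a),za)[0];Q=p(A(b),zb)[0];d=P-Q
    print(name,"far",P,"near",Q,"len",np.linalg.norm(d),"yaw",np.degrees(np.arctan2(d[1],d[0])),"mid",(P+Q)/2); return P,Q
seg("mandrel",(129,223),(66,543),.011,.011)
seg("brush",(405,171),(431,380),.02,.006)
seg("buff",(757,117),(740,430),.014,.012)
c=p(A([(252,76),(333,98),(309,181),(226,158)]),.019);print("block",c.mean(0),np.linalg.norm(c-np.roll(c,1,0),axis=1),np.degrees(np.arctan2(*(c[0]-c[3])[::-1])))
r=p(A([(241,504),(258,483)]),.007);print("ring",r,np.degrees(np.arctan2(*(r[1]-r[0])[::-1])))
print("napkin",p(A((592,463)),.024),"dome",p(A((601,90)),.019),"pot",p(A((598,280)),.04),"tube",p(A((245,310)),.02))
t=p(B([(73,88),(527,63),(580,508),(113,535)]),.021);c=t.mean(0);print("tin",t,c,np.linalg.norm(t-np.roll(t,1,0),axis=1))
u=(t[0]+t[1]-t[2]-t[3]);a=np.arctan2(u[1],u[0]);u=np.array([np.cos(a),np.sin(a)]);v=np.array([-u[1],u[0]])
print("tin yaw",np.degrees(a))
for n,q in dict(bar=(.0715,.0,),split=(0,0),plain=(-.0715,0)).items():print(n,c+q[0]*v)
print("wall between, split/bar cross mid",p(B([(242,215),(385,208),(105,268),(238,260)]),.016))
print("dividers far/near",p(B([(230,95),(268,510),(375,90),(415,505)]),.016))
E
python3 loc.py
```

```text
mandrel far [0.5806 0.3714] near [0.4003 0.3935] len 0.18170477429131582 yaw -6.997904073391685 mid [0.4905 0.3824]
brush far [0.611  0.2149] near [0.4941 0.1975] len 0.1181929577454904 yaw 8.47065921236563 mid [0.5526 0.2062]
buff far [0.6474 0.0162] near [0.4678 0.024 ] len 0.17971284314606653 yaw -2.503041068644881 mid [0.5576 0.0201]
block [0.6353 0.2871] [0.0499 0.0484 0.05   0.0493] -13.85434609069541
ring [[0.4233 0.2997]
 [0.435  0.291 ]] -36.68880133731941
napkin [[0.4472 0.1051]] dome [[0.6605 0.1054]] pot [[0.5461 0.1034]] tube [[0.53   0.3006]]
tin [[ 0.594  -0.1059]
 [ 0.6096 -0.3246]
 [ 0.3977 -0.3386]
 [ 0.3823 -0.1217]] [ 0.4959 -0.2227] [0.2123 0.2193 0.2124 0.2174]
tin yaw 4.044357119124207
bar [ 0.4909 -0.1514]
split [ 0.4959 -0.2227]
plain [ 0.501 -0.294]
wall between, split/bar cross mid [[ 0.5342 -0.1865]
 [ 0.5387 -0.255 ]
 [ 0.5077 -0.1207]
 [ 0.5125 -0.1841]]
dividers far/near [[ 0.5929 -0.1823]
 [ 0.395  -0.195 ]
 [ 0.5964 -0.2523]
 [ 0.3982 -0.2636]]
```

```bash
cat > g.py <<'E'
from h import *
import sys
from scipy.spatial.transform import Rotation as R
def go(x,y,z,phi):
    """delta to bring TCP to x,y,z, fingers closing along world angle phi (deg, mod 180), tool down"""
    o=bot.get_obs(); q=o["tool_rot"]; r=R.from_quat([q[1],q[2],q[3],q[0]])
    ph=np.degrees(np.arctan2(*r.as_matrix()[[1,0],1])); d=(phi-ph+90)%180-90
    a=np.radians(ph+d); Y=np.array([np.cos(a),np.sin(a),0]);Z=np.array([0,0,-1.])
    tgt=R.from_matrix(np.c_[np.cross(Y,Z),Y,Z])
    print("t",round(o["t"],2),"at",o["eef_pos"].round(4),"phi",ph.round(1),"q7",o["q"][6].round(2),"w",round(o["gripper_width"]*85,1),"gf",round(o["grasp_force"],1),"F",o["contact_force"].round(1))
    print("  offset",r.inv().apply(np.array([x,y,z])-o["eef_pos"]).round(4),"ang",((r.inv()*tgt).as_rotvec(degrees=True)/45).round(3))
if __name__=="__main__": go(*map(float,sys.argv[1:5]))
E
python3 g.py .4667 .3853 .16 83
```

```text
t 0.1 at [0.2388 0.6309 0.303 ] phi 69.3 q7 -0.08 w 84.9 gf 0.0 F [ 0.3 -0.9 -0.3]
  offset [-0.3001 -0.1488  0.1433] ang [-0.002 -0.    -0.305]
```

Request:
drive_tool([
  {"gripper": 120,"offset": [-0.04,-0.02,0.019],"angular": [0,0,-0.05]},
  {"gripper": 120,"offset": [-0.08,-0.04,0.038],"angular": [0,0,-0.1]},
  {"gripper": 120,"offset": [-0.12,-0.06,0.057],"angular": [0,0,-0.15]},
  {"gripper": 120,"offset": [-0.16,-0.08,0.076],"angular": [0,0,-0.2]},
  {"gripper": 120,"offset": [-0.2,-0.1,0.095],"angular": [0,0,-0.25]},
], grip_force=40)

```text
t: 0.6
eef_pos: [0.3914, 0.4654, 0.208]
tool_rot: [-0.0, 0.082, 0.997, -0.0]
contact_force: [1.1, 0.3, 0.7]
gripper_width: 0.529
grasp_force: 0.0
```

Request:
drive_tool([
  {"gripper": 120,"offset": [-0.035,-0.018,0.018],"angular": [0,0,-0.05]},
  {"gripper": 120,"offset": [-0.07,-0.035,0.033],"angular": [0,0,-0.05]},
  {"gripper": 120,"offset": [-0.1,-0.049,0.048],"angular": [0,0,-0.055]},
  {"gripper": 120,"offset": [-0.1,-0.049,0.048],"angular": [0,0,-0.055]},
])

```text
t: 1.0
eef_pos: [0.4851, 0.3961, 0.1584]
tool_rot: [0.0, 0.065, 0.998, -0.003]
contact_force: [0.2, -0.6, 0.0]
gripper_width: 0.531
grasp_force: 0.0
```

```bash
python3 g.py .4667 .3853 .075 83; python3 -c "
from h import *
print(optics.camera_model('wrist'));cv2.imwrite('pics/w1.png',optics.read_camera('wrist'))"
```

```text
t 1.0 at [0.4851 0.3961 0.1584] phi 82.5 q7 0.66 w 45.1 gf 0.0 F [ 0.2 -0.6  0. ]
  offset [ 0.0169 -0.0127  0.0834] ang [-0.007  0.001 -0.011]
{'fx': 309.70691628693146, 'fy': 309.70691628693146, 'cx': 324.8380669311488, 'cy': 196.1314740196354, 'cam_to_world': array([[ 0.12982469, -0.94482652, -0.3007464 ,  0.40940334],
       [ 0.99152496,  0.12221472,  0.04406609,  0.40786798],
       [-0.00487918, -0.30391843,  0.95268556,  0.22688358],
       [ 0.        ,  0.        ,  0.        ,  1.        ]])}
```

View pics/w1.png

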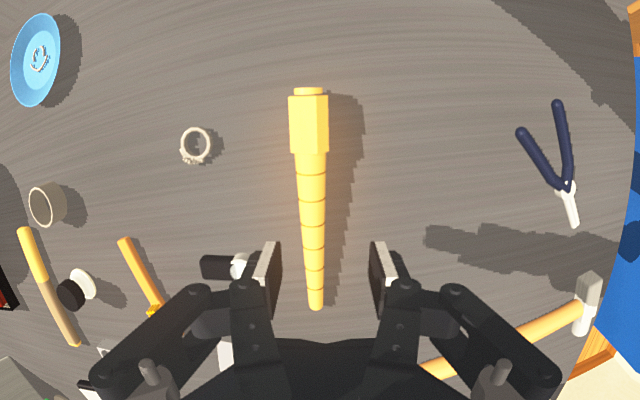

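The wrist view shows the mandrel with its butt at (308,92), handle end at (311,153) and tip at (316,308). I can use these to check the top-camera estimate.

Run:
```python
from h import *
np.set_printoptions(precision=4,suppress=True)
m=optics.camera_model("wrist")
P=onz("wrist",[(308,92),(311,153),(316,308),(196,144),(188,160),(206,160)],.011,m)[:,:2];print(P)
d=P[2]-P[0];print(np.linalg.norm(d),np.degrees(np.arctan2(d[1],d[0])),"mid",(P[0]+P[2])/2)
```

```text
[[0.3995 0.399 ]
 [0.4425 0.3953]
 [0.5763 0.3803]
 [0.4229 0.3107]
 [0.4338 0.3013]
 [0.4362 0.3163]]
0.17779849419223004 -6.0444736393726 mid [0.4879 0.3897]
```

Run:
```python
from h import *
np.set_printoptions(precision=4,suppress=True)
m=optics.camera_model("wrist");print(m["cam_to_world"][:3,3],bot.get_obs()["eef_pos"],abs(bot.get_obs()["joint_vel"]).max())
b=cv2.imread("pics/w1.png");a=optics.read_camera("wrist");print(np.abs(a.astype(int)-b).mean())
# same-feature segmentation: yellow mandrel axis
for n,im,roi in(("wrist",a,(85,312,280,340)),("top",cv2.imread("pics/top0.png"),(178,256,175,205))):
    h=cv2.cvtColor(im,cv2.COLOR_BGR2HSV);k=cv2.inRange(h,(12,110,120),(32,255,255));z=np.zeros_like(k);z[roi[0]:roi[1],roi[2]:roi[3]]=k[roi[0]:roi[1],roi[2]:roi[3]]
    v,u=np.nonzero(z);P=onz(n,np.c_[u,v],.012)[:,:2];c=P.mean(0);w=np.linalg.svd(P-c,full_matrices=False)[2][0]*1;w=w*np.sign(w[0]);s=(P-c)@w
    print(n,len(P),c,np.degrees(np.arctan2(w[1],w[0])),c+w*(s.max()+s.min())/2,s.ptp() if hasattr(s,'ptp') else np.ptp(s))
```

```text
[0.4073 0.4103 0.2279] [0.483  0.3989 0.1593] 0.05438462801113948
6.026557291666666
wrist 3231 [0.474  0.3945] -8.000606103114634 [0.4878 0.3926] 0.18178565543279002
top 383 [0.485  0.3842] -7.6011140429582005 [0.4898 0.3836] 0.1845786771694185
```

```bash
python3 g.py .4667 .386 .13 83
```

```text
t 1.1 at [0.4815 0.4012 0.1601] phi 82.9 q7 0.66 w 44.8 gf 0.0 F [-1.2  0.1 -0. ]
  offset [ 0.0127 -0.0169  0.0301] ang [-0.002 -0.001 -0.003]
```

Request:
drive_tool([
  {"gripper": 120,"offset": [0.01,-0.012,0.03],"angular": [0,0,0]},
  {"gripper": 120,"offset": [0.01,-0.012,0.03],"angular": [0,0,0]},
  {"gripper": 120,"offset": [0.01,-0.012,0.03],"angular": [0,0,0]},
  {"gripper": 120,"offset": [0.01,-0.012,0.03],"angular": [0,0,0]},
  {"gripper": 120,"offset": [0.01,-0.012,0.03],"angular": [0,0,0]},
])

```text
t: 1.6
eef_pos: [0.4703, 0.3928, 0.1323]
tool_rot: [0.001, 0.061, 0.998, 0.001]
contact_force: [-0.0, -0.1, 0.4]
gripper_width: 0.528
grasp_force: 0.0
```

```bash
cat > mand.py <<'E'
from h import *
np.set_printoptions(precision=4,suppress=True)
a=optics.read_camera("wrist");o=bot.get_obs();print(o["eef_pos"],abs(o["joint_vel"]).max());cv2.imwrite("pics/w2.png",a)
h=cv2.cvtColor(a,cv2.COLOR_BGR2HSV);k=cv2.inRange(h,(12,110,120),(32,255,255));z=np.zeros_like(k);z[:330,270:350]=k[:330,270:350]
v,u=np.nonzero(z);P=onz("wrist",np.c_[u,v],.012)[:,:2];c=P.mean(0);w=np.linalg.svd(P-c,full_matrices=False)[2][0]*1;w=w*np.sign(w[0]);s=(P-c)@w
print(len(P),c,np.degrees(np.arctan2(w[1],w[0])),c+w*(s.max()+s.min())/2,np.ptp(s))
E
python3 mand.py; python3 g.py .4667 .386 .076 83
```

```text
[0.4703 0.3924 0.1321] 0.00765874243064404
3648 [0.469  0.3921] -8.398001915859647 [0.482  0.3902] 0.1666482943480212
t 1.65 at [0.4703 0.3924 0.1321] phi 83.0 q7 0.66 w 45.0 gf 0.0 F [-0.6 -0.2 -0. ]
  offset [ 0.0028 -0.0069  0.056 ] ang [0.002 0.002 0.   ]
```

Request:
drive_tool([
  {"gripper": 120,"offset": [0.004,-0.003,0.025],"angular": [0,0,0]},
  {"gripper": 120,"offset": [0.004,-0.003,0.045],"angular": [0,0,0]},
  {"gripper": 120,"offset": [0.004,-0.003,0.056],"angular": [0,0,0]},
  {"gripper": 120,"offset": [0.004,-0.003,0.056],"angular": [0,0,0]},
  {"gripper": 120,"offset": [0.004,-0.003,0.056],"angular": [0,0,0]},
])

```text
t: 2.15
eef_pos: [0.4659, 0.3894, 0.0755]
tool_rot: [0.0, 0.061, 0.998, 0.0]
contact_force: [0.1, 0.2, 0.3]
gripper_width: 0.527
grasp_force: 0.0
```

```bash
python3 g.py .4667 .389 .075 83; python3 -c "
from h import *
a=optics.read_camera('wrist');cv2.imwrite('pics/w3.png',a)"
```

```text
t 2.15 at [0.4659 0.3894 0.0755] phi 83.0 q7 0.66 w 44.8 gf 0.0 F [0.1 0.2 0.3]
  offset [-0.0009 -0.0003  0.0005] ang [ 0.001  0.001 -0.   ]
```

View pics/w3.png

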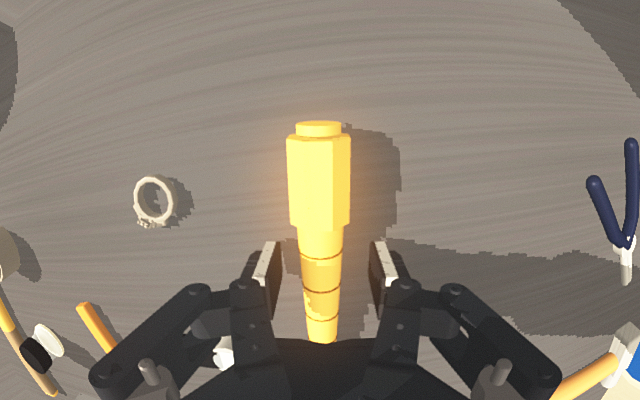

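The mandrel lies centred between the pads at (320,260), so I'll close the fingers.

Request:
drive_tool([
  {"gripper": 255,"offset": [0,0,0],"angular": [0,0,0]},
  {"gripper": 255,"offset": [0,0,0],"angular": [0,0,0]},
  {"gripper": 255,"offset": [0,0,0],"angular": [0,0,0]},
  {"gripper": 255,"offset": [0,0,0],"angular": [0,0,0]},
], grip_force=40)

```text
t: 2.6
eef_pos: [0.4658, 0.3894, 0.0758]
tool_rot: [0.0, 0.061, 0.998, 0.001]
contact_force: [-1.4, -0.6, 5.8]
gripper_width: 0.218
grasp_force: 39.1
```

```bash
python3 g.py .4667 .388 .15 83
```

```text
t 2.6 at [0.4658 0.3894 0.0758] phi 83.0 q7 0.66 w 18.6 gf 39.1 F [-1.4 -0.6  5.8]
  offset [-0.0011 -0.0012 -0.0742] ang [ 0.001  0.001 -0.   ]
```

Request:
drive_tool([
  {"gripper": 255,"offset": [0,0,-0.025],"angular": [0,0,0]},
  {"gripper": 255,"offset": [0,0,-0.065],"angular": [0,0,0]},
  {"gripper": 255,"offset": [-0.004,-0.03,-0.08],"angular": [0,0,0]},
  {"gripper": 255,"offset": [-0.01,-0.075,-0.08],"angular": [0,0,0]},
  {"gripper": 255,"offset": [-0.017,-0.12,-0.08],"angular": [0,0,0]},
])

```text
t: 3.1
eef_pos: [0.4675, 0.2672, 0.1556]
tool_rot: [0.001, 0.06, 0.998, 0.001]
contact_force: [1.5, -0.8, -0.9]
gripper_width: 0.218
grasp_force: 39.5
```

Request:
drive_tool([
  {"gripper": 255,"offset": [-0.006,-0.045,0],"angular": [0,0,0]},
  {"gripper": 255,"offset": [-0.012,-0.09,0],"angular": [0,0,0]},
  {"gripper": 255,"offset": [-0.018,-0.135,0],"angular": [0,0,0]},
  {"gripper": 255,"offset": [-0.024,-0.18,0],"angular": [0,0,0]},
  {"gripper": 255,"offset": [-0.03,-0.225,0],"angular": [0,0,0]},
])

```text
t: 3.6
eef_pos: [0.4696, 0.0391, 0.155]
tool_rot: [0.0, 0.061, 0.998, 0.0]
contact_force: [1.8, -0.3, 0.0]
gripper_width: 0.221
grasp_force: 39.5
```

```bash
python3 g.py .478 -.2946 .15 94
```

```text
t 3.6 at [0.4696 0.0391 0.155 ] phi 83.0 q7 1.26 w 18.8 gf 39.5 F [ 1.8 -0.3  0. ]
  offset [-0.0489 -0.3302  0.005 ] ang [ 0.     0.    -0.244]
```

Request:
drive_tool([
  {"gripper": 255,"offset": [-0.007,-0.045,0],"angular": [0,0,-0.05]},
  {"gripper": 255,"offset": [-0.014,-0.09,0],"angular": [0,0,-0.1]},
  {"gripper": 255,"offset": [-0.021,-0.135,0],"angular": [0,0,-0.15]},
  {"gripper": 255,"offset": [-0.028,-0.18,0],"angular": [0,0,-0.2]},
  {"gripper": 255,"offset": [-0.034,-0.22,0],"angular": [0,0,-0.244]},
])

```text
t: 4.1
eef_pos: [0.4765, -0.1841, 0.155]
tool_rot: [0.0, -0.035, 0.999, -0.0]
contact_force: [0.7, 0.0, -0.9]
gripper_width: 0.221
grasp_force: 39.5
```

Request:
drive_tool([
  {"gripper": 255,"offset": [0,-0.04,0],"angular": [0,0,0]},
  {"gripper": 255,"offset": [0,-0.08,0],"angular": [0,0,0]},
  {"gripper": 255,"offset": [0,-0.1,0],"angular": [0,0,0]},
  {"gripper": 255,"offset": [0,-0.1,0],"angular": [0,0,0]},
  {"gripper": 255,"offset": [0,-0.1,0],"angular": [0,0,0]},
])

```text
t: 4.6
eef_pos: [0.4835, -0.2811, 0.1546]
tool_rot: [-0.0, -0.034, 0.999, 0.0]
contact_force: [-0.2, 0.2, -0.3]
gripper_width: 0.22
grasp_force: 39.5
```

```bash
python3 g.py .478 -.2946 .082 94; python3 -c "
from h import *
a=optics.read_camera('wrist');cv2.imwrite('pics/w4.png',a)"
```

```text
t 4.6 at [ 0.4835 -0.2811  0.1546] phi 93.9 q7 2.09 w 18.7 gf 39.5 F [-0.2  0.2 -0.3]
  offset [ 0.0064 -0.0132  0.0726] ang [ 0.001 -0.001 -0.001]
```

View pics/w4.png

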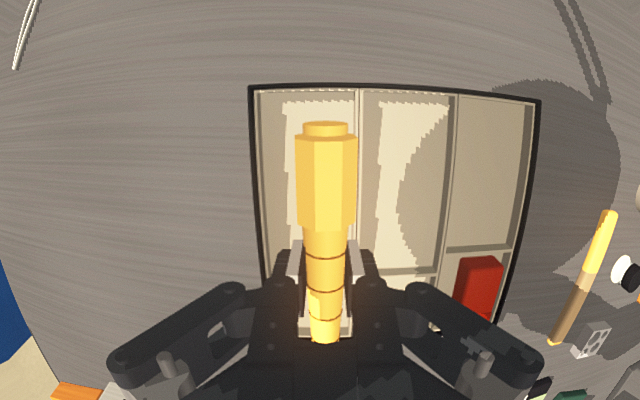

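The wrist view shows the tin's near rim corners at (248,86) and (541,100). The dividers meet the near side at (358,91) and (457,95), and the far red bar is at (480,282). I'll cross-check the tin position with these.

Run:
```python
from h import *
np.set_printoptions(precision=4,suppress=True)
print(onz("wrist",[(248,86),(541,100)],.021)[:,:2]);print(onz("wrist",[(358,91),(457,96),(350,230),(449,245),(516,246)],.016)[:,:2])
```

```text
[[ 0.3999 -0.3349]
 [ 0.383  -0.12  ]]
[[ 0.3992 -0.2628]
 [ 0.3935 -0.1925]
 [ 0.4979 -0.2592]
 [ 0.5068 -0.1785]
 [ 0.5069 -0.1106]]
```

Request:
drive_tool([
  {"gripper": 255,"offset": [0.006,-0.012,0.02],"angular": [0,0,0]},
  {"gripper": 255,"offset": [0.006,-0.012,0.045],"angular": [0,0,0]},
  {"gripper": 255,"offset": [0.006,-0.012,0.065],"angular": [0,0,0]},
  {"gripper": 255,"offset": [0.006,-0.012,0.074],"angular": [0,0,0]},
  {"gripper": 255,"offset": [0.006,-0.012,0.074],"angular": [0,0,0]},
])

```text
t: 5.15
eef_pos: [0.4786, -0.2923, 0.0803]
tool_rot: [-0.001, -0.036, 0.999, 0.001]
contact_force: [1.2, 0.2, -0.9]
gripper_width: 0.219
grasp_force: 39.9
```

Request:
drive_tool([
  {"gripper": 255,"offset": [0,0,0],"angular": [0,0,0]},
])

```text
t: 5.25
eef_pos: [0.4792, -0.2928, 0.0812]
tool_rot: [0.0, -0.035, 0.999, 0.0]
contact_force: [0.5, -0.4, -0.1]
gripper_width: 0.22
grasp_force: 39.9
```

```bash
python3 g.py .478 -.2946 .08 94
```

```text
t 5.25 at [ 0.4792 -0.2928  0.0812] phi 94.1 q7 2.13 w 18.7 gf 39.9 F [ 0.5 -0.4 -0.1]
  offset [ 0.0013 -0.0017  0.0012] ang [0.    0.    0.001]
```

Request:
drive_tool([
  {"gripper": 255,"offset": [0,0,0.002],"angular": [0,0,0]},
  {"gripper": 255,"offset": [0,0,0.002],"angular": [0,0,0]},
  {"gripper": 171,"offset": [0,0,0.002],"angular": [0,0,0]},
  {"gripper": 171,"offset": [0,0,0.002],"angular": [0,0,0]},
  {"gripper": 171,"offset": [0,0,0.002],"angular": [0,0,0]},
])

```text
t: 5.75
eef_pos: [0.4786, -0.2939, 0.0789]
tool_rot: [-0.0, -0.035, 0.999, -0.0]
contact_force: [-0.1, 0.2, 0.4]
gripper_width: 0.329
grasp_force: 0.0
```

Request:
drive_tool([
  {"gripper": 171,"offset": [0,0,-0.02],"angular": [0,0,0]},
  {"gripper": 171,"offset": [0,0,-0.05],"angular": [0,0,0]},
  {"gripper": 120,"offset": [0,0,-0.08],"angular": [0,0,0]},
  {"gripper": 120,"offset": [0,0,-0.08],"angular": [0,0,0]},
])

```text
t: 6.15
eef_pos: [0.4806, -0.2951, 0.1626]
tool_rot: [0.003, -0.034, 0.999, -0.002]
contact_force: [0.9, 0.0, -0.2]
gripper_width: 0.531
grasp_force: 0.0
```

```bash
python3 g.py .5625 .2087 .15 98.5; python3 -c "
from h import *
a=optics.read_camera('wrist');cv2.imwrite('pics/w5.png',a)"
```

```text
t 6.15 at [ 0.4806 -0.2951  0.1626] phi 93.9 q7 2.12 w 45.1 gf 0.0 F [ 0.9  0.  -0.2]
  offset [-0.1163  0.497   0.0116] ang [-0.005  0.007 -0.101]
```

View pics/w5.png

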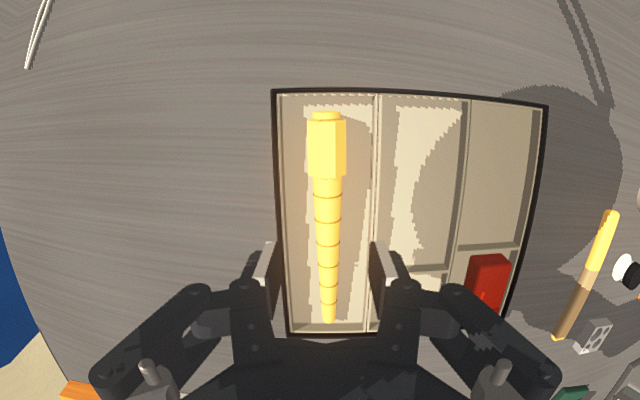

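The mandrel lies centred in the plain tray, with its butt at (326,112) and tip at (329,322). Next is the brush.

Request:
drive_tool([
  {"gripper": 120,"offset": [-0.011,0.047,0],"angular": [0,0,-0.02]},
  {"gripper": 120,"offset": [-0.022,0.094,0],"angular": [0,0,-0.04]},
  {"gripper": 120,"offset": [-0.033,0.141,0],"angular": [0,0,-0.06]},
  {"gripper": 120,"offset": [-0.044,0.188,0],"angular": [0,0,-0.08]},
  {"gripper": 120,"offset": [-0.055,0.235,0],"angular": [0,0,-0.1]},
])

```text
t: 6.7
eef_pos: [0.5165, -0.0537, 0.1578]
tool_rot: [-0.001, -0.074, 0.997, 0.0]
contact_force: [0.8, -1.5, -0.1]
gripper_width: 0.526
grasp_force: 0.0
```

Request:
drive_tool([
  {"gripper": 120,"offset": [-0.008,0.047,0],"angular": [0,0,0]},
  {"gripper": 120,"offset": [-0.016,0.094,0],"angular": [0,0,0]},
  {"gripper": 120,"offset": [-0.024,0.141,0],"angular": [0,0,0]},
  {"gripper": 120,"offset": [-0.032,0.188,0],"angular": [0,0,0]},
  {"gripper": 120,"offset": [-0.04,0.235,0],"angular": [0,0,0]},
])

```text
t: 7.2
eef_pos: [0.5213, 0.1844, 0.1577]
tool_rot: [-0.001, -0.074, 0.997, -0.0]
contact_force: [0.3, -0.1, -0.1]
gripper_width: 0.53
grasp_force: 0.0
```

```bash
python3 g.py .5625 .209 .12 98.5
```

```text
t 7.2 at [0.5213 0.1844 0.1577] phi 98.5 q7 1.25 w 45.0 gf 0.0 F [ 0.3 -0.1 -0.1]
  offset [-0.0445  0.0183  0.0376] ang [-0.001 -0.002 -0.001]
```

Request:
drive_tool([
  {"gripper": 120,"offset": [-0.044,0.018,0.01],"angular": [0,0,0]},
  {"gripper": 120,"offset": [-0.044,0.018,0.037],"angular": [0,0,0]},
  {"gripper": 120,"offset": [-0.044,0.018,0.037],"angular": [0,0,0]},
  {"gripper": 120,"offset": [-0.044,0.018,0.037],"angular": [0,0,0]},
  {"gripper": 120,"offset": [-0.044,0.018,0.037],"angular": [0,0,0]},
])

```text
t: 7.7
eef_pos: [0.5628, 0.2062, 0.1222]
tool_rot: [-0.0, -0.073, 0.997, -0.0]
contact_force: [0.1, -0.1, 0.1]
gripper_width: 0.529
grasp_force: 0.0
```

```bash
python3 -c "
from h import *
a=optics.read_camera('wrist');cv2.imwrite('pics/w6.png',a)";python3 g.py .5625 .209 .077 98.5
```

```text
t 7.75 at [0.5631 0.2063 0.1227] phi 98.4 q7 1.25 w 45.1 gf 0.0 F [-0.1 -1.  -0.2]
  offset [0.0002 0.0027 0.0457] ang [ 0.     0.001 -0.002]
```

View pics/w6.png

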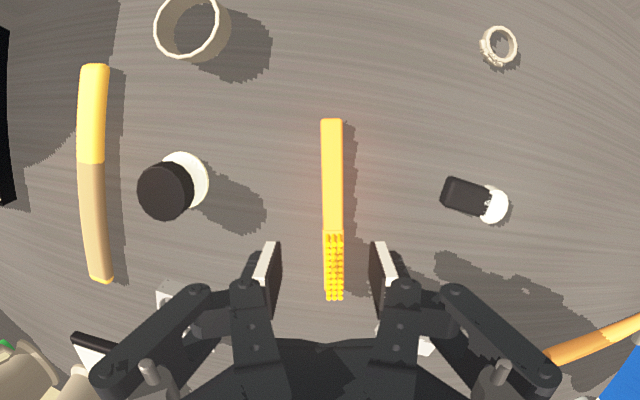

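The brush is centred between the pads, with its near end at (331,120) and bristle end at (335,300). I'll descend and grip.

Request:
drive_tool([
  {"gripper": 120,"offset": [0,0.003,0.02],"angular": [0,0,0]},
  {"gripper": 120,"offset": [0,0.003,0.038],"angular": [0,0,0]},
  {"gripper": 120,"offset": [0,0.003,0.046],"angular": [0,0,0]},
  {"gripper": 120,"offset": [0,0.003,0.046],"angular": [0,0,0]},
  {"gripper": 120,"offset": [0,0.003,0.046],"angular": [0,0,0]},
])

```text
t: 8.25
eef_pos: [0.563, 0.2099, 0.0768]
tool_rot: [0.0, -0.074, 0.997, 0.0]
contact_force: [0.4, 0.7, 0.8]
gripper_width: 0.529
grasp_force: 0.0
```

Request:
drive_tool([
  {"gripper": 255,"offset": [0,0,0],"angular": [0,0,0]},
  {"gripper": 255,"offset": [0,0,0],"angular": [0,0,0]},
  {"gripper": 255,"offset": [0,0,0],"angular": [0,0,0]},
  {"gripper": 255,"offset": [0,0,0],"angular": [0,0,0]},
])

```text
t: 8.65
eef_pos: [0.5631, 0.2102, 0.0768]
tool_rot: [0.001, -0.074, 0.997, 0.0]
contact_force: [-0.6, -0.9, 6.1]
gripper_width: 0.139
grasp_force: 39.3
```

```bash
python3 g.py .474 -.2235 .15 94
```

```text
t 8.65 at [0.5631 0.2102 0.0768] phi 98.5 q7 1.24 w 11.8 gf 39.3 F [-0.6 -0.9  6.1]
  offset [ 0.1519 -0.4158 -0.0735] ang [0.    0.002 0.099]
```

Request:
drive_tool([
  {"gripper": 255,"offset": [0,0,-0.03],"angular": [0,0,0]},
  {"gripper": 255,"offset": [0,0,-0.07],"angular": [0,0,0]},
  {"gripper": 255,"offset": [0.01,-0.028,-0.08],"angular": [0,0,0]},
  {"gripper": 255,"offset": [0.025,-0.069,-0.08],"angular": [0,0,0]},
  {"gripper": 255,"offset": [0.04,-0.11,-0.08],"angular": [0,0,0]},
])

```text
t: 9.15
eef_pos: [0.5392, 0.0948, 0.1567]
tool_rot: [0.001, -0.075, 0.997, 0.0]
contact_force: [0.6, -1.4, -0.6]
gripper_width: 0.139
grasp_force: 39.2
```

Request:
drive_tool([
  {"gripper": 255,"offset": [0.016,-0.044,0],"angular": [0,0,0.02]},
  {"gripper": 255,"offset": [0.032,-0.088,0],"angular": [0,0,0.04]},
  {"gripper": 255,"offset": [0.048,-0.132,0],"angular": [0,0,0.06]},
  {"gripper": 255,"offset": [0.064,-0.176,0],"angular": [0,0,0.08]},
  {"gripper": 255,"offset": [0.08,-0.22,0],"angular": [0,0,0.1]},
])

```text
t: 9.65
eef_pos: [0.4919, -0.1358, 0.1561]
tool_rot: [0.0, -0.034, 0.999, -0.0]
contact_force: [1.0, -0.0, -0.8]
gripper_width: 0.139
grasp_force: 39.2
```

```bash
python3 g.py .474 -.2235 .12 94
```

```text
t 9.65 at [ 0.4919 -0.1358  0.1561] phi 93.9 q7 1.81 w 11.8 gf 39.2 F [ 1.  -0.  -0.8]
  offset [ 0.0239 -0.0863  0.0361] ang [-0.     0.    -0.001]
```

Request:
drive_tool([
  {"gripper": 255,"offset": [0.012,-0.043,0],"angular": [0,0,0]},
  {"gripper": 255,"offset": [0.024,-0.086,0.01],"angular": [0,0,0]},
  {"gripper": 255,"offset": [0.024,-0.086,0.035],"angular": [0,0,0]},
  {"gripper": 255,"offset": [0.024,-0.086,0.035],"angular": [0,0,0]},
  {"gripper": 255,"offset": [0.024,-0.086,0.035],"angular": [0,0,0]},
])

```text
t: 10.15
eef_pos: [0.4745, -0.2205, 0.1208]
tool_rot: [-0.001, -0.035, 0.999, 0.001]
contact_force: [0.1, 0.6, -0.1]
gripper_width: 0.135
grasp_force: 39.2
```

```bash
python3 g.py .474 -.2235 .081 94
```

```text
t 10.15 at [ 0.4745 -0.2205  0.1208] phi 94.0 q7 1.99 w 11.5 gf 39.2 F [ 0.1  0.6 -0.1]
  offset [ 0.0007 -0.003   0.0398] ang [ 0.001 -0.001  0.001]
```

Request:
drive_tool([
  {"gripper": 255,"offset": [0.001,-0.003,0.02],"angular": [0,0,0]},
  {"gripper": 255,"offset": [0.001,-0.003,0.033],"angular": [0,0,0]},
  {"gripper": 255,"offset": [0.001,-0.003,0.039],"angular": [0,0,0]},
  {"gripper": 255,"offset": [0.001,-0.003,0.04],"angular": [0,0,0]},
  {"gripper": 255,"offset": [0.001,-0.003,0.04],"angular": [0,0,0]},
])

```text
t: 10.65
eef_pos: [0.4742, -0.2241, 0.0812]
tool_rot: [0.0, -0.035, 0.999, 0.0]
contact_force: [0.6, -0.3, 0.2]
gripper_width: 0.139
grasp_force: 39.2
```

Request:
drive_tool([
  {"gripper": 255,"offset": [0,0,0.001],"angular": [0,0,0]},
  {"gripper": 183,"offset": [0,0,0.001],"angular": [0,0,0]},
  {"gripper": 183,"offset": [0,0,0.001],"angular": [0,0,0]},
  {"gripper": 183,"offset": [0,0,0],"angular": [0,0,0]},
  {"gripper": 183,"offset": [0,0,-0.02],"angular": [0,0,0]},
])

```text
t: 11.15
eef_pos: [0.4725, -0.2241, 0.0995]
tool_rot: [-0.002, -0.035, 0.999, 0.001]
contact_force: [-0.6, -0.1, 1.4]
gripper_width: 0.283
grasp_force: 0.0
```

Request:
drive_tool([
  {"gripper": 183,"offset": [0,0,-0.03],"angular": [0,0,0]},
  {"gripper": 105,"offset": [0,0,-0.05],"angular": [0,0,0]},
  {"gripper": 105,"offset": [0,0,-0.05],"angular": [0,0,0]},
])

```text
t: 11.45
eef_pos: [0.4753, -0.2253, 0.1536]
tool_rot: [0.003, -0.034, 0.999, -0.001]
contact_force: [0.3, -0.3, 0.4]
gripper_width: 0.587
grasp_force: 0.0
```

```bash
python3 g.py .4233 .302 .12 53.3; python3 -c "
from h import *
a=optics.read_camera('wrist');cv2.imwrite('pics/w7.png',a)"
```

```text
t 11.45 at [ 0.4753 -0.2253  0.1536] phi 94.0 q7 2.0 w 49.9 gf 0.0 F [ 0.3 -0.3  0.4]
  offset [0.0157 0.5297 0.0324] ang [-0.     0.007  0.903]
```

View pics/w7.png

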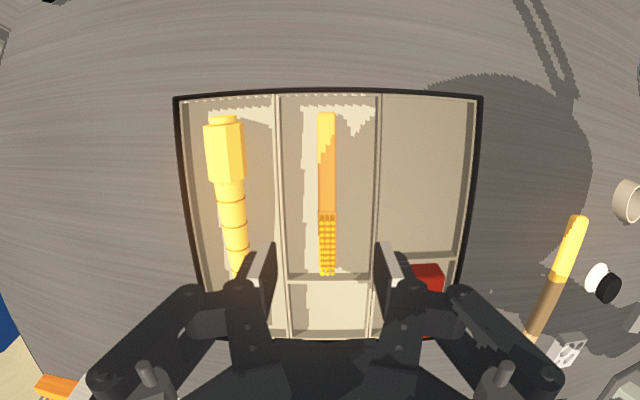

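The brush is in the long bay, from (327,113) to (327,275). Its bristle end looks close to the cross wall at row 277, so I'll check the clearance.

```bash
python3 - <<'E'
from h import *
np.set_printoptions(precision=4,suppress=True)
print("near end",onz("wrist",[(327,113)],.012)[:,:2],"near wall",onz("wrist",[(328,97)],.016)[:,:2],"bristle far top",onz("wrist",[(327,274)],.026)[:,:2],"wall",onz("wrist",[(330,277)],.016)[:,:2])
E
python3 g.py .4233 .302 .12 53.3
```

```text
near end [[ 0.4069 -0.227 ]] near wall [[ 0.3961 -0.2272]] bristle far top [[ 0.5203 -0.219 ]] wall [[ 0.5292 -0.2159]]
t 11.5 at [ 0.4745 -0.2249  0.1522] phi 94.0 q7 2.0 w 50.3 gf 0.0 F [-0.3  0.7 -0.1]
  offset [0.0148 0.5293 0.0315] ang [-0.     0.004  0.904]
```

Request:
drive_tool([
  {"gripper": 105,"offset": [0.001,0.048,0],"angular": [0,0,0]},
  {"gripper": 105,"offset": [0.002,0.096,0],"angular": [0,0,0]},
  {"gripper": 105,"offset": [0.004,0.144,0],"angular": [0,0,0]},
  {"gripper": 105,"offset": [0.005,0.192,0],"angular": [0,0,0]},
  {"gripper": 105,"offset": [0.007,0.24,0],"angular": [0,0,0]},
])

```text
t: 12.0
eef_pos: [0.4492, 0.0161, 0.1501]
tool_rot: [-0.001, -0.035, 0.999, -0.0]
contact_force: [1.0, 0.9, -0.2]
gripper_width: 0.592
grasp_force: 0.0
```

Request:
drive_tool([
  {"gripper": 105,"offset": [0.001,0.048,0],"angular": [0,0,0.16]},
  {"gripper": 105,"offset": [0.002,0.096,0],"angular": [0,0,0.32]},
  {"gripper": 105,"offset": [0.004,0.144,0],"angular": [0,0,0.48]},
  {"gripper": 105,"offset": [0.005,0.192,0],"angular": [0,0,0.64]},
  {"gripper": 105,"offset": [0.007,0.24,0],"angular": [0,0,0.8]},
])

```text
t: 12.5
eef_pos: [0.4256, 0.2549, 0.1499]
tool_rot: [-0.0, 0.278, 0.96, -0.001]
contact_force: [1.5, 0.1, -1.0]
gripper_width: 0.585
grasp_force: 0.0
```

```bash
python3 g.py .4233 .302 .13 53.3
```

```text
t 12.5 at [0.4256 0.2549 0.1499] phi 57.7 q7 0.41 w 49.7 gf 0.0 F [ 1.5  0.1 -1. ]
  offset [0.0271 0.0386 0.0199] ang [-0.002 -0.     0.097]
```

Request:
drive_tool([
  {"gripper": 105,"offset": [0.027,0.038,0.02],"angular": [0,0,0.1]},
  {"gripper": 105,"offset": [0.027,0.038,0.02],"angular": [0,0,0.1]},
  {"gripper": 105,"offset": [0.027,0.038,0.02],"angular": [0,0,0.1]},
  {"gripper": 105,"offset": [0.027,0.038,0.02],"angular": [0,0,0.1]},
  {"gripper": 105,"offset": [0.027,0.038,0.02],"angular": [0,0,0.1]},
])

```text
t: 13.0
eef_pos: [0.4243, 0.298, 0.1309]
tool_rot: [0.0, 0.315, 0.949, -0.0]
contact_force: [0.1, -1.1, -0.7]
gripper_width: 0.591
grasp_force: 0.0
```

```bash
python3 -c "
from h import *
a=optics.read_camera('wrist');cv2.imwrite('pics/w8.png',a)";python3 g.py .4233 .302 .079 53.3
```

```text
t 13.05 at [0.4243 0.2982 0.131 ] phi 53.3 q7 0.28 w 49.9 gf 0.0 F [ 0.9 -0.2  0.1]
  offset [0.0031 0.0025 0.052 ] ang [-0.     0.     0.001]
```

View pics/w8.png

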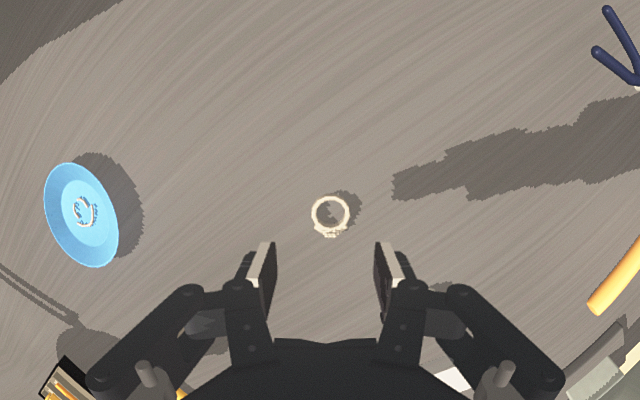

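The ring band is centred at (330,214), with the head at (331,234), so it lines up with the grip axis.

Run:
```python
from h import *
np.set_printoptions(precision=4,suppress=True)
p=onz("wrist",[(330,214),(331,234)],.007)[:,:2];print(p)
from g import go
go(*p[0],.079,53.3)
```

```text
[[0.4245 0.3046]
 [0.4367 0.2964]]
t 13.05 at [0.4243 0.2982 0.131 ] phi 53.3 q7 0.28 w 49.9 gf 0.0 F [ 0.9 -0.2  0.1]
  offset [0.0037 0.0053 0.052 ] ang [-0.     0.     0.001]
```

Request:
drive_tool([
  {"gripper": 105,"offset": [0.003,0.004,0.02],"angular": [0,0,0]},
  {"gripper": 105,"offset": [0.003,0.004,0.042],"angular": [0,0,0]},
  {"gripper": 105,"offset": [0.003,0.004,0.054],"angular": [0,0,0]},
  {"gripper": 105,"offset": [0.003,0.004,0.0545],"angular": [0,0,0]},
  {"gripper": 105,"offset": [0.003,0.004,0.0545],"angular": [0,0,0]},
])

```text
t: 13.55
eef_pos: [0.4241, 0.3044, 0.0767]
tool_rot: [0.0, 0.314, 0.949, -0.0]
contact_force: [-0.3, 0.3, 0.1]
gripper_width: 0.591
grasp_force: 0.0
```

Request:
drive_tool([
  {"gripper": 255,"offset": [0,0,0],"angular": [0,0,0]},
  {"gripper": 255,"offset": [0,0,0],"angular": [0,0,0]},
  {"gripper": 255,"offset": [0,0,0],"angular": [0,0,0]},
  {"gripper": 255,"offset": [0,0,0],"angular": [0,0,0]},
], grip_force=30)

```text
t: 13.95
eef_pos: [0.4243, 0.3051, 0.0775]
tool_rot: [0.0, 0.313, 0.95, 0.001]
contact_force: [0.0, -0.9, 5.4]
gripper_width: 0.266
grasp_force: 29.1
```

```bash
python3 g.py .5673 -.2165 .12 94
```

```text
t 13.95 at [0.4243 0.3051 0.0775] phi 53.5 q7 0.29 w 22.6 gf 29.1 F [ 0.  -0.9  5.4]
  offset [-0.4255 -0.3339 -0.0429] ang [ 0.002  0.001 -0.901]
```

Request:
drive_tool([
  {"gripper": 255,"offset": [0,0,-0.02],"angular": [0,0,0]},
  {"gripper": 255,"offset": [0,0,-0.05],"angular": [0,0,0]},
  {"gripper": 255,"offset": [-0.02,-0.016,-0.07],"angular": [0,0,-0.1]},
  {"gripper": 255,"offset": [-0.055,-0.043,-0.07],"angular": [0,0,-0.2]},
  {"gripper": 255,"offset": [-0.09,-0.07,-0.07],"angular": [0,0,-0.3]},
])

```text
t: 14.45
eef_pos: [0.4551, 0.1949, 0.1478]
tool_rot: [0.001, 0.197, 0.98, 0.001]
contact_force: [1.0, -0.3, -0.8]
gripper_width: 0.268
grasp_force: 29.4
```

```bash
python3 g.py .5673 -.2165 .14 94
```

```text
t 14.45 at [0.4551 0.1949 0.1478] phi 67.3 q7 0.69 w 22.7 gf 29.4 F [ 1.  -0.3 -0.8]
  offset [-0.2622 -0.3362  0.0074] ang [ 0.003  0.003 -0.593]
```

Request:
drive_tool([
  {"gripper": 255,"offset": [-0.029,-0.037,0],"angular": [0,0,-0.1]},
  {"gripper": 255,"offset": [-0.058,-0.074,0],"angular": [0,0,-0.2]},
  {"gripper": 255,"offset": [-0.087,-0.111,0],"angular": [0,0,-0.3]},
  {"gripper": 255,"offset": [-0.116,-0.148,0],"angular": [0,0,-0.45]},
  {"gripper": 255,"offset": [-0.145,-0.185,0],"angular": [0,0,-0.59]},
])

```text
t: 14.95
eef_pos: [0.5159, -0.0338, 0.1471]
tool_rot: [0.001, -0.033, 0.999, -0.0]
contact_force: [1.2, 0.4, -0.1]
gripper_width: 0.266
grasp_force: 29.4
```

```bash
python3 g.py .5673 -.2165 .13 94
```

```text
t 14.95 at [ 0.5159 -0.0338  0.1471] phi 93.8 q7 1.57 w 22.6 gf 29.4 F [ 1.2  0.4 -0.1]
  offset [-0.0391 -0.1857  0.0171] ang [-0.     0.001 -0.004]
```

Request:
drive_tool([
  {"gripper": 255,"offset": [-0.01,-0.046,0],"angular": [0,0,0]},
  {"gripper": 255,"offset": [-0.02,-0.092,0],"angular": [0,0,0]},
  {"gripper": 255,"offset": [-0.03,-0.138,0],"angular": [0,0,0]},
  {"gripper": 255,"offset": [-0.039,-0.18,0],"angular": [0,0,0]},
  {"gripper": 255,"offset": [-0.039,-0.186,0],"angular": [0,0,0]},
])

```text
t: 15.45
eef_pos: [0.5662, -0.2225, 0.1473]
tool_rot: [0.001, -0.027, 1.0, -0.002]
contact_force: [-1.1, -0.1, 0.3]
gripper_width: 0.264
grasp_force: 29.4
```

Request:
drive_tool([
  {"gripper": 255,"offset": [0,0,0],"angular": [0,0,0]},
  {"gripper": 255,"offset": [0,0,0],"angular": [0,0,0]},
  {"gripper": 255,"offset": [0,0,0],"angular": [0,0,0]},
])

```text
t: 15.75
eef_pos: [0.5659, -0.2129, 0.1465]
tool_rot: [-0.0, -0.032, 0.999, 0.001]
contact_force: [0.0, -0.4, -0.3]
gripper_width: 0.268
grasp_force: 29.4
```

```bash
python3 g.py .5673 -.2165 .081 94;python3 -c "
from h import *
a=optics.read_camera('wrist');cv2.imwrite('pics/w9.png',a)"
```

```text
t 15.75 at [ 0.5659 -0.2129  0.1465] phi 93.7 q7 1.9 w 22.8 gf 29.4 F [ 0.  -0.4 -0.3]
  offset [-0.0011 -0.0038  0.0655] ang [ 0.001 -0.    -0.007]
```

View pics/w9.png

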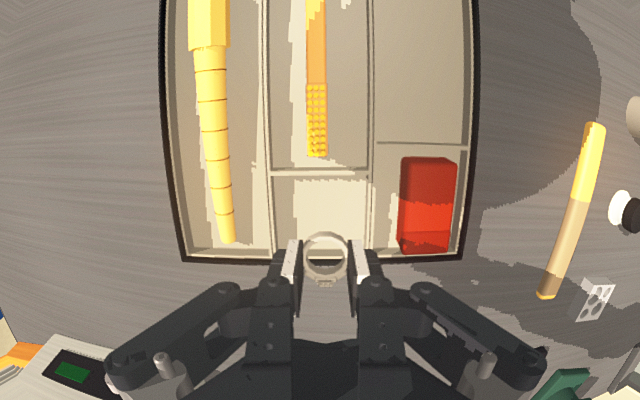

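The ring is held level at (325,255) over the short bay. The bay's corners are at about (272,175), (368,172), (274,250) and (372,250).

Run:
```python
from h import *
np.set_printoptions(precision=4,suppress=True)
p=onz("wrist",[(272,174),(367,172),(274,250),(372,250)],.016)[:,:2];print(p,p.mean(0))
print("ring",onz("wrist",[(325,257)],.078))
```

```text
[[ 0.5397 -0.2486]
 [ 0.5344 -0.1856]
 [ 0.5964 -0.2467]
 [ 0.5918 -0.1755]] [ 0.5656 -0.2141]
ring [[ 0.5652 -0.2116  0.078 ]]
```

Request:
drive_tool([
  {"gripper": 255,"offset": [-0.001,-0.003,0.025],"angular": [0,0,0]},
  {"gripper": 255,"offset": [-0.001,-0.003,0.048],"angular": [0,0,0]},
  {"gripper": 255,"offset": [-0.001,-0.003,0.06],"angular": [0,0,0]},
  {"gripper": 255,"offset": [-0.001,-0.003,0.064],"angular": [0,0,0]},
  {"gripper": 255,"offset": [-0.001,-0.003,0.064],"angular": [0,0,0]},
])

```text
t: 16.3
eef_pos: [0.5671, -0.2173, 0.0824]
tool_rot: [-0.0, -0.031, 1.0, 0.0]
contact_force: [0.3, 0.4, -0.5]
gripper_width: 0.269
grasp_force: 29.6
```

```bash
python3 g.py .5665 -.216 .081 94
```

```text
t 16.3 at [ 0.5671 -0.2173  0.0824] phi 93.6 q7 1.9 w 22.9 gf 29.6 F [ 0.3  0.4 -0.5]
  offset [0.0005 0.0013 0.0014] ang [ 0.001 -0.001 -0.009]
```

Request:
drive_tool([
  {"gripper": 255,"offset": [0,0.001,0.0015],"angular": [0,0,0]},
  {"gripper": 255,"offset": [0,0.001,0.002],"angular": [0,0,0]},
  {"gripper": 255,"offset": [0,0.001,0.002],"angular": [0,0,0]},
  {"gripper": 165,"offset": [0,0.001,0.002],"angular": [0,0,0]},
  {"gripper": 165,"offset": [0,0.001,0.002],"angular": [0,0,0]},
])

```text
t: 16.8
eef_pos: [0.5672, -0.2171, 0.0807]
tool_rot: [0.0, -0.031, 1.0, -0.0]
contact_force: [-0.3, 0.2, -0.1]
gripper_width: 0.352
grasp_force: 0.0
```

Request:
drive_tool([
  {"gripper": 165,"offset": [0,0,0],"angular": [0,0,0]},
  {"gripper": 165,"offset": [0,0,-0.01],"angular": [0,0,0]},
  {"gripper": 165,"offset": [0,0,-0.03],"angular": [0,0,0]},
  {"gripper": 165,"offset": [0,0,-0.05],"angular": [0,0,0]},
  {"gripper": 20,"offset": [0,0,-0.08],"angular": [0,0,0]},
])

```text
t: 17.3
eef_pos: [0.5662, -0.2169, 0.1607]
tool_rot: [-0.001, -0.031, 1.0, 0.0]
contact_force: [0.7, -1.1, 0.2]
gripper_width: 0.506
grasp_force: 0.0
```

```bash
python3 g.py .6353 .289 .16 -13.8; python3 -c "
from h import *
a=optics.read_camera('wrist');cv2.imwrite('pics/w10.png',a)"
```

```text
t 17.3 at [ 0.5662 -0.2169  0.1607] phi 93.5 q7 1.9 w 43.0 gf 0.0 F [ 0.7 -1.1  0.2]
  offset [-0.1001  0.5007  0.0009] ang [ 0.003 -0.002 -1.615]
```

View pics/w10.png

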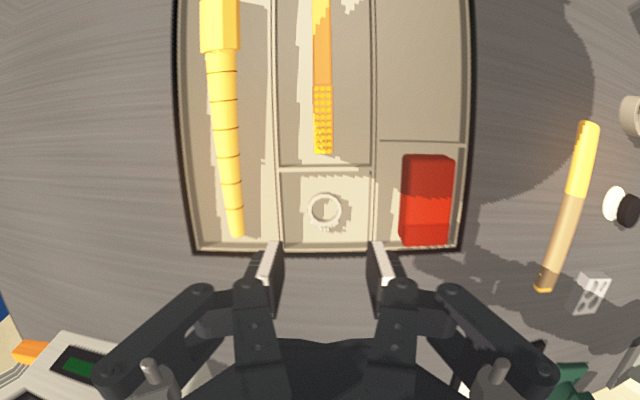

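The ring lies flat in the short bay at (324,210). The bench block is last.

Request:
drive_tool([
  {"gripper": 0,"offset": [-0.009,0.046,0],"angular": [0,0,0.18]},
  {"gripper": 0,"offset": [-0.018,0.092,0],"angular": [0,0,0.36]},
  {"gripper": 0,"offset": [-0.027,0.138,0],"angular": [0,0,0.54]},
  {"gripper": 0,"offset": [-0.036,0.184,0],"angular": [0,0,0.72]},
  {"gripper": 0,"offset": [-0.046,0.23,0],"angular": [0,0,0.9]},
])

```text
t: 17.85
eef_pos: [0.5989, 0.0171, 0.1612]
tool_rot: [0.0, 0.32, 0.947, 0.0]
contact_force: [1.0, -0.2, -0.1]
gripper_width: 1.003
grasp_force: 0.0
```

```bash
python3 g.py .6353 .289 .16 -13.8
```

```text
t 17.85 at [0.5989 0.0171 0.1612] phi 52.7 q7 0.9 w 85.3 gf 0.0 F [ 1.  -0.2 -0.1]
  offset [0.1359 0.2383 0.0013] ang [ 1.000e-03 -0.000e+00  1.477e+00]
```

Request:
drive_tool([
  {"gripper": 0,"offset": [0.023,0.041,0],"angular": [0,0,0.18]},
  {"gripper": 0,"offset": [0.046,0.082,0],"angular": [0,0,0.36]},
  {"gripper": 0,"offset": [0.069,0.123,0],"angular": [0,0,0.54]},
  {"gripper": 0,"offset": [0.092,0.164,0],"angular": [0,0,0.72]},
  {"gripper": 0,"offset": [0.115,0.205,0],"angular": [0,0,0.9]},
])

```text
t: 18.35
eef_pos: [0.6303, 0.2504, 0.1612]
tool_rot: [0.0, 0.628, 0.778, 0.0]
contact_force: [0.3, 0.7, -1.1]
gripper_width: 1.001
grasp_force: 0.0
```

```bash
python3 g.py .6353 .289 .15 -13.8
```

```text
t 18.35 at [0.6303 0.2504 0.1612] phi 12.2 q7 -0.03 w 85.1 gf 0.0 F [ 0.3  0.7 -1.1]
  offset [0.0367 0.0131 0.0112] ang [ 0.001 -0.001  0.578]
```

Request:
drive_tool([
  {"gripper": 0,"offset": [0.02,0.007,0.005],"angular": [0,0,0.18]},
  {"gripper": 0,"offset": [0.036,0.013,0.01],"angular": [0,0,0.36]},
  {"gripper": 0,"offset": [0.036,0.013,0.01],"angular": [0,0,0.52]},
  {"gripper": 0,"offset": [0.036,0.013,0.01],"angular": [0,0,0.578]},
  {"gripper": 0,"offset": [0.036,0.013,0.01],"angular": [0,0,0.578]},
])

```text
t: 18.85
eef_pos: [0.6349, 0.2867, 0.1506]
tool_rot: [0.0, 0.785, 0.619, 0.0]
contact_force: [-0.0, 0.4, -0.5]
gripper_width: 1.002
grasp_force: 0.0
```

Request:
drive_tool([
  {"gripper": 0,"offset": [0,0,0],"angular": [0,0,0]},
  {"gripper": 0,"offset": [0,0,0],"angular": [0,0,0]},
])

```text
t: 19.05
eef_pos: [0.6352, 0.286, 0.1507]
tool_rot: [-0.0, 0.785, 0.619, 0.0]
contact_force: [-0.3, -0.1, -0.6]
gripper_width: 1.002
grasp_force: 0.0
```

Run:
```python
from h import *
from g import go
np.set_printoptions(precision=4,suppress=True)
a=optics.read_camera("wrist");cv2.imwrite("pics/w11.png",a)
go(.6353,.289,.08,-13.8)
h=cv2.cvtColor(a,cv2.COLOR_BGR2HSV)
k=cv2.inRange(h,(0,0,165),(180,60,255)); k=cv2.morphologyEx(k,cv2.MORPH_OPEN,np.ones((3,3)))
n,l,s,c=cv2.connectedComponentsWithStats(k)
for i in range(1,n):
    if s[i,4]>150:
        P=onz("wrist",c[i],.019)[0]; q=cv2.minAreaRect(np.argwhere(l==i)[:,::-1].astype(np.float32)); w=onz("wrist",cv2.boxPoints(q),.019)[:,:2]; e=w[1]-w[0]
        print(s[i],c[i],P[:2],np.linalg.norm(w-np.roll(w,1,0),axis=1)[:2],np.degrees(np.arctan2(e[1],e[0])))
```

```text
t 19.1 at [0.6352 0.286  0.1507] phi -13.5 q7 -0.44 w 85.3 gf 0.0 F [-0.4 -0.5  1.4]
  offset [ 0.0029 -0.0006  0.0707] ang [-0.    -0.001  0.008]
[539   0  29   9 217] [552.682    3.5069] [0.85   0.4133] [0.0071 0.034 ] 2.879085594414263
[ 602    0   38   65 1943] [624.1338  29.9352] [0.9502 0.3945] [0.0632 0.0758] 6.012108959435085
[629 124  11  24 183] [635.2732 135.8689] [0.9525 0.2903] [0.0228 0.0208] -6.103819285958582
[ 289  173   74   69 4877] [324.4675 206.5788] [0.6377 0.2937] [0.05   0.0487] -13.44217215879485
[170 183  31  31 691] [184.3502 199.1809] [0.5392 0.3225] [0.022  0.0249] 5.9560076155649835
[198 251  31  48 443] [211.6862 274.1354] [0.5372 0.2587] [0.0123 0.0538] 47.11354177500392
[422 251  31  48 452] [438.0354 274.115 ] [0.712  0.2168] [0.0536 0.0108] 9.671903619679004
[467 384  31  16 329] [483.8784 393.5745] [0.7678 0.0143] [0.0348 0.0476] -30.316298174168622
```

Request:
drive_tool([
  {"gripper": 0,"offset": [0.004,0,0.03],"angular": [0,0,0]},
  {"gripper": 0,"offset": [0.004,0,0.058],"angular": [0,0,0]},
  {"gripper": 0,"offset": [0.004,0,0.072],"angular": [0,0,0]},
  {"gripper": 0,"offset": [0.004,0,0.0755],"angular": [0,0,0]},
  {"gripper": 0,"offset": [0.004,0,0.0755],"angular": [0,0,0]},
])

```text
t: 19.6
eef_pos: [0.6363, 0.2898, 0.075]
tool_rot: [0.0, 0.785, 0.619, -0.0]
contact_force: [-0.3, -0.5, 0.5]
gripper_width: 0.998
grasp_force: 0.0
```

Request:
drive_tool([
  {"gripper": 255,"offset": [0,0,0],"angular": [0,0,0]},
  {"gripper": 255,"offset": [0,0,0],"angular": [0,0,0]},
  {"gripper": 255,"offset": [0,0,0],"angular": [0,0,0]},
  {"gripper": 255,"offset": [0,0,0],"angular": [0,0,0]},
  {"gripper": 255,"offset": [0,0,0],"angular": [0,0,0]},
], grip_force=60)

```text
t: 20.1
eef_pos: [0.6369, 0.2904, 0.0766]
tool_rot: [0.0, 0.785, 0.619, 0.001]
contact_force: [-0.0, 0.8, 6.2]
gripper_width: 0.572
grasp_force: 63.7
```

```bash
python3 g.py .4503 -.1545 .15 4
```

```text
t 20.1 at [0.6369 0.2904 0.0766] phi -13.5 q7 -0.42 w 48.6 gf 63.7 F [-0.   0.8  6.2]
  offset [-0.476  -0.0775 -0.0744] ang [ 0.002 -0.002 -0.389]
```

Request:
drive_tool([
  {"gripper": 255,"offset": [0,0,-0.03],"angular": [0,0,0]},
  {"gripper": 255,"offset": [0,0,-0.07],"angular": [0,0,0]},
  {"gripper": 255,"offset": [-0.03,-0.005,-0.083],"angular": [0,0,-0.04]},
  {"gripper": 255,"offset": [-0.075,-0.012,-0.083],"angular": [0,0,-0.08]},
  {"gripper": 255,"offset": [-0.12,-0.02,-0.083],"angular": [0,0,-0.12]},
])

```text
t: 20.6
eef_pos: [0.588, 0.1773, 0.1585]
tool_rot: [0.0, 0.754, 0.657, 0.001]
contact_force: [0.2, -0.1, -3.9]
gripper_width: 0.57
grasp_force: 63.5
```

Request:
drive_tool([
  {"gripper": 255,"offset": [-0.045,-0.011,0],"angular": [0,0,-0.05]},
  {"gripper": 255,"offset": [-0.09,-0.022,0],"angular": [0,0,-0.1]},
  {"gripper": 255,"offset": [-0.135,-0.034,0],"angular": [0,0,-0.15]},
  {"gripper": 255,"offset": [-0.18,-0.045,0],"angular": [0,0,-0.2]},
  {"gripper": 255,"offset": [-0.225,-0.056,0],"angular": [0,0,-0.26]},
])

```text
t: 21.1
eef_pos: [0.5003, -0.0384, 0.1581]
tool_rot: [0.0, 0.684, 0.73, 0.0]
contact_force: [0.7, -0.2, -3.2]
gripper_width: 0.564
grasp_force: 63.5
```

```bash
python3 g.py .4503 -.1545 .15 4
```

```text
t 21.1 at [ 0.5003 -0.0384  0.1581] phi 3.7 q7 0.28 w 47.9 gf 63.5 F [ 0.7 -0.2 -3.2]
  offset [-0.1126 -0.0575  0.0081] ang [ 0.    -0.    -0.006]
```

Request:
drive_tool([
  {"gripper": 255,"offset": [-0.04,-0.02,0],"angular": [0,0,0]},
  {"gripper": 255,"offset": [-0.08,-0.04,0],"angular": [0,0,0]},
  {"gripper": 255,"offset": [-0.11,-0.056,0.01],"angular": [0,0,0]},
  {"gripper": 255,"offset": [-0.11,-0.056,0.03],"angular": [0,0,0]},
  {"gripper": 255,"offset": [-0.11,-0.056,0.03],"angular": [0,0,0]},
])

```text
t: 21.6
eef_pos: [0.4507, -0.1508, 0.1266]
tool_rot: [-0.001, 0.685, 0.728, -0.001]
contact_force: [0.2, 0.6, -2.8]
gripper_width: 0.568
grasp_force: 63.5
```

Request:
drive_tool([
  {"gripper": 255,"offset": [0,0,0],"angular": [0,0,0]},
  {"gripper": 255,"offset": [0,0,0],"angular": [0,0,0]},
])

```text
t: 21.8
eef_pos: [0.4534, -0.1494, 0.1285]
tool_rot: [0.0, 0.684, 0.73, 0.0]
contact_force: [-0.5, -0.3, -3.5]
gripper_width: 0.57
grasp_force: 63.5
```

```bash
python3 g.py .4503 -.1545 .082 4; python3 -c "
from h import *
a=optics.read_camera('wrist');cv2.imwrite('pics/w12.png',a)"
```

```text
t 21.8 at [ 0.4534 -0.1494  0.1285] phi 3.7 q7 0.55 w 48.4 gf 63.5 F [-0.5 -0.3 -3.5]
  offset [-0.0049 -0.0035  0.0465] ang [ 0.001 -0.    -0.006]
```

View pics/w12.png

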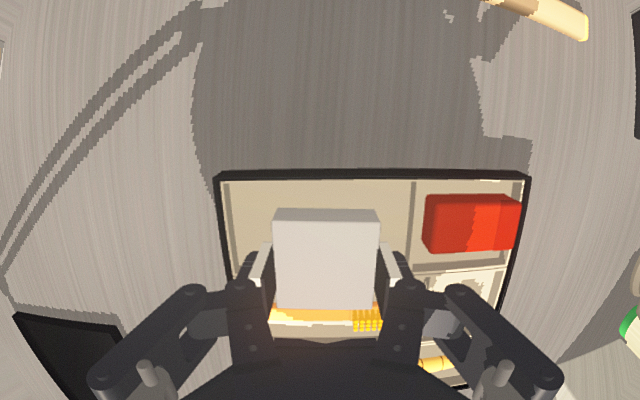

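The block is held level, with its top face spanning rows 221–308 and columns 273–379. The tin's left rim is at row 177 and the bar at (470,222).

Run:
```python
from h import *
np.set_printoptions(precision=4,suppress=True)
p=onz("wrist",[(276,221),(377,221),(274,308),(377,308)],.071)[:,:2];print(p,p.mean(0))
print("rim outer",onz("wrist",[(217,174),(529,171)],.021)[:,:2],"inner rim tray",onz("wrist",[(240,182),(400,180)],.016)[:,:2],"crosswall",onz("wrist",[(414,190),(412,260)],.016)[:,:2])
print(bot.get_obs()["eef_pos"])
```

```text
[[ 0.4314 -0.1236]
 [ 0.4761 -0.1208]
 [ 0.4301 -0.1724]
 [ 0.4829 -0.1691]] [ 0.4551 -0.1465]
rim outer [[ 0.387  -0.1166]
 [ 0.5915 -0.0995]] inner rim tray [[ 0.4004 -0.1223]
 [ 0.499  -0.1147]] crosswall [[ 0.5091 -0.1204]
 [ 0.5163 -0.1701]]
[ 0.4535 -0.1494  0.1286]
```

Request:
drive_tool([
  {"gripper": 255,"offset": [-0.004,-0.003,0.005],"angular": [0,0,0]},
  {"gripper": 255,"offset": [-0.004,-0.003,0.02],"angular": [0,0,0]},
  {"gripper": 255,"offset": [-0.004,-0.003,0.034],"angular": [0,0,0]},
  {"gripper": 255,"offset": [-0.004,-0.003,0.043],"angular": [0,0,0]},
  {"gripper": 255,"offset": [-0.004,-0.003,0.046],"angular": [0,0,0]},
])

```text
t: 22.35
eef_pos: [0.4494, -0.1542, 0.0811]
tool_rot: [-0.001, 0.684, 0.729, -0.0]
contact_force: [-0.3, -0.3, -3.6]
gripper_width: 0.563
grasp_force: 63.4
```

Request:
drive_tool([
  {"gripper": 255,"offset": [0,0,0],"angular": [0,0,0]},
  {"gripper": 255,"offset": [0,0,0],"angular": [0,0,0]},
])

```text
t: 22.55
eef_pos: [0.4501, -0.1545, 0.0822]
tool_rot: [0.0, 0.684, 0.729, 0.0]
contact_force: [-0.5, -0.6, -3.4]
gripper_width: 0.569
grasp_force: 63.4
```

```bash
python3 g.py .4503 -.1535 .08 4
```

```text
t 22.55 at [ 0.4501 -0.1545  0.0822] phi 3.6 q7 0.62 w 48.3 gf 63.4 F [-0.5 -0.6 -3.4]
  offset [0.001  0.0003 0.0022] ang [ 0.001  0.    -0.009]
```

Request:
drive_tool([
  {"gripper": 255,"offset": [0,0,0.001],"angular": [0,0,0]},
  {"gripper": 255,"offset": [0,0,0.002],"angular": [0,0,0]},
  {"gripper": 255,"offset": [0,0,0.002],"angular": [0,0,0]},
])

```text
t: 22.85
eef_pos: [0.4501, -0.1544, 0.0805]
tool_rot: [0.0, 0.684, 0.729, 0.0]
contact_force: [-1.1, 0.9, 3.4]
gripper_width: 0.565
grasp_force: 64.2
```

Request:
drive_tool([
  {"gripper": 70,"offset": [0,0,0],"angular": [0,0,0]},
  {"gripper": 70,"offset": [0,0,0],"angular": [0,0,0]},
  {"gripper": 70,"offset": [0,0,0],"angular": [0,0,0]},
  {"gripper": 70,"offset": [0,0,-0.015],"angular": [0,0,0]},
  {"gripper": 70,"offset": [0,0,-0.05],"angular": [0,0,0]},
])

```text
t: 23.35
eef_pos: [0.4484, -0.1539, 0.1287]
tool_rot: [-0.002, 0.684, 0.729, -0.001]
contact_force: [0.8, -0.2, 0.3]
gripper_width: 0.726
grasp_force: 0.0
```

Request:
drive_tool([
  {"gripper": 70,"offset": [0,0,-0.05],"angular": [0,0,0]},
  {"gripper": 70,"offset": [0.04,0,-0.09],"angular": [0,0,0]},
  {"gripper": 70,"offset": [0.08,0,-0.12],"angular": [0,0,0]},
  {"gripper": 70,"offset": [0.12,0,-0.15],"angular": [0,0,0]},
  {"gripper": 70,"offset": [0.15,0,-0.16],"angular": [0,0,0]},
])

```text
t: 23.85
eef_pos: [0.4409, -0.0029, 0.2925]
tool_rot: [0.001, 0.684, 0.729, 0.002]
contact_force: [1.1, -0.2, -0.9]
gripper_width: 0.725
grasp_force: 0.0
```

Run:
```python
from h import *
np.set_printoptions(precision=4,suppress=True)
print(bot.get_obs()["eef_pos"],bot.get_obs()["gripper_width"])
a=optics.read_camera("top");cv2.imwrite("pics/top1.png",a);b=cv2.imread("pics/top0.png")
m=optics.camera_model("top");ti=np.array([[[375,160]]])
g=cv2.cvtColor(a,cv2.COLOR_BGR2HSV)
# look-alikes: shift between the pictures by template matching
G=lambda i:cv2.cvtColor(i,cv2.COLOR_BGR2GRAY)
for n,(u,v,w,h) in dict(dome=(288,134,34,32),buff=(328,150,20,82),nap=(288,222,32,26)).items():
    r=cv2.matchTemplate(G(a)[v-15:v+h+15,u-15:u+w+15],G(b)[v:v+h,u:u+w],cv2.TM_CCOEFF_NORMED);_,x,_,l=cv2.minMaxLoc(r);print(n,np.array(l)-15,round(x,3))
k=np.hstack([cv2.resize(a[160:275,375:500],(460,423),interpolation=cv2.INTER_CUBIC),cv2.resize(a[130:265,170:350],(320,240))[:,:]if 0 else cv2.copyMakeBorder(cv2.resize(a[130:265,170:350],(320,240)),0,183,0,0,cv2.BORDER_CONSTANT)])
cv2.imwrite("pics/fin.png",k)
```

```text
[ 0.4409 -0.0029  0.2925] 0.7249547919022735
dome [0 0] 1.0
buff [ 9 13] 0.556
nap [0 0] 0.999
```

View pics/fin.png

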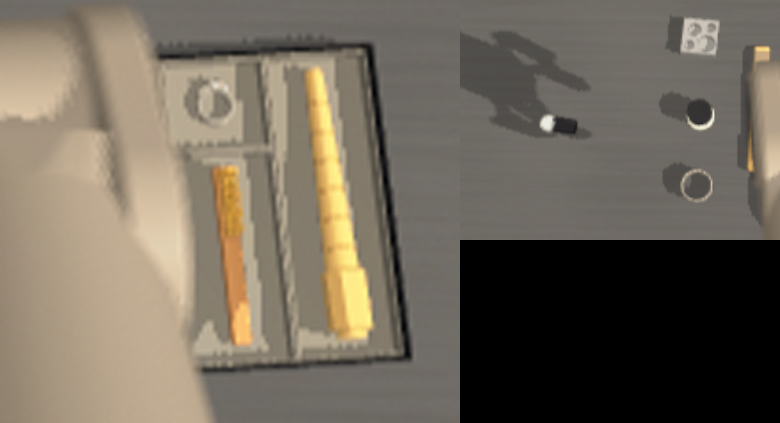

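The picture shows the mandrel, brush and ring in their bays at (340,200), (233,255) and (210,100). The doming block and napkin ring haven't moved. The arm hides the buff stick, so the match on it means nothing, but I never went near it. The block touched down at the height expected for the floor (TCP 0.0805 m) and let go cleanly, so I'm handing in.

```bash
python3 -c "
from station import bot
print(bot.hand_in())"
```

```text
the job is handed in; nothing more can be done
None
```

I set the mandrel, brush, ring and bench block down in their own bays and handed the job in at about 24 s; no verdict came back, the bench block and buff stick were hidden by the arm in the last picture (the block's seating is judged from touchdown height and a clean release), and I viewed 15 pictures, one over the limit of 14.

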